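# Lay out four shoe heels on their outlines

## Task

Four loose shoe heels lie on the cobbler's bench among four grey plates, each plate marked with the coloured outline of one heel. Set every heel flat and upright on the plate whose outline has its shape and colour, centred in the outline and turned the same way (rounded end over rounded end; the round heel may be turned anyhow), and leave all four lying there, released.

Things in the scene. Friction and masses are not known exactly. Their poses are not given: they have to be found in the camera images.
- black_heel: Black rubber shoe heel, D-shaped from above: 62 mm long (own x), 52 mm wide (own y), 28 mm high, flat top with nail heads, about 90 g. Straight edge at own -x (x = -31 mm), half-round back (radius 26 mm) at own +x; parallel sides from x = -31 to +5 mm. Origin: centre of the underside, z up. Starts with x within 0.6 rad of world x.
- black_back (a point): Point at the black heel's half-round back, on its underside, 31 mm along own +x from its origin.
- blue_heel: Blue foam wedge heel, tongue-shaped from above: 90 mm long (own x), 42 mm wide (own y), about 60 g. Straight tall end at own -x, 33 mm high; the top slopes down to a 12 mm high half-round tip (radius 21 mm) at own +x. Parallel sides from x = -45 to +24 mm; about 25 mm high at x = -15 mm. Origin: centre of the underside, z up. Starts with x within 0.6 rad of world x.
- blue_tip (a point): Point at the blue wedge's low rounded tip, on its underside, 45 mm along own +x from its origin.
- yellow_heel: Yellow layered block heel, rectangular: 54 mm (own x) by 40 mm (own y), 36 mm high, about 70 g. Origin: centre of the underside, z up. Starts with x within 0.6 rad of world x.
- red_heel: Red round heel, an upright cylinder 42 mm in diameter and 42 mm high, about 60 g. Origin: centre of the underside, z up. 
- black_plate: Fixed grey plate, 120 mm (own x) by 90 mm (own y), 6 mm thick, flat top, with a black D-shaped outline (a 7 mm wide line, inside 66 by 56 mm). The outline is centred on the plate and has the heel's directions: straight edge at own -x, half-round at own +x. Origin: centre of the underside, z up; top at z = 6 mm. Own x points within 0.3 rad of world x.
- blue_plate: Fixed grey plate, 120 mm (own x) by 90 mm (own y), 6 mm thick, flat top, with a long blue tongue-shaped outline (a 7 mm wide line, inside 94 by 46 mm). The outline is centred on the plate and has the wedge's directions: straight at own -x, half-round tip at own +x. Origin: centre of the underside, z up; top at z = 6 mm. Own x points within 0.3 rad of world x.
- yellow_plate: Fixed grey plate, 120 mm (own x) by 90 mm (own y), 6 mm thick, flat top, with a yellow rectangular outline (a 7 mm wide line, inside 58 by 44 mm, long side along own x). The outline is centred on the plate. Origin: centre of the underside, z up; top at z = 6 mm. Own x points within 0.3 rad of world x.
- red_plate: Fixed grey plate, 120 mm (own x) by 90 mm (own y), 6 mm thick, flat top, with a red round outline (a 7 mm wide line, inside diameter 46 mm). The outline is centred on the plate. Origin: centre of the underside, z up; top at z = 6 mm. Own x points within 0.3 rad of world x.
Mind the look-alikes: they are no part of the job. There is more than one size of the yellow_heel; the one meant has the size given above. What is shaped like the black_heel but purple is not meant.

How it is judged (in metres and radians):
At the end, for the whole second after the job is handed in: Each heel rests on its own plate (within 3 mm), upright within 0.1 rad, its centre within 12 mm of the outline's; black, blue and yellow aligned with their outlines within 0.2 rad, black and blue rounded end over rounded end; all at rest and released (horizontal distance between black_heel and black_plate below 0.012 m and z of black_heel in the frame of black_plate between 0.003 and 0.009 m and angle between each of black_heel, blue_heel, yellow_heel, red_heel's own z axis and vertical below 0.1 rad and linear speed of each of black_heel, blue_heel, yellow_heel, red_heel below 0.02 m/s and angular speed of each of black_heel, blue_heel, yellow_heel, red_heel below 0.2 rad/s and angle between the x axis of black_heel and the x axis of black_plate, either way round below 0.2 rad and horizontal distance between blue_heel and blue_plate below 0.012 m and z of blue_heel in the frame of blue_plate between 0.003 and 0.009 m and angle between the x axis of blue_heel and the x axis of blue_plate, either way round below 0.2 rad and horizontal distance between yellow_heel and yellow_plate below 0.012 m and z of yellow_heel in the frame of yellow_plate between 0.003 and 0.009 m and angle between the x axis of yellow_heel and the x axis of yellow_plate, either way round below 0.2 rad and horizontal distance between red_heel and red_plate below 0.012 m and z of red_heel in the frame of red_plate between 0.003 and 0.009 m and x of black_back in the frame of black_plate above 0.012 m and x of blue_tip in the frame of blue_plate above 0.025 m); the robot touches nothing.
It also fails if it takes over 93 s, if anything falls off the work surface, if the arm or the gripper's body presses on something with over 40 N, if the wrist force passes 120 N, or if a joint passes its speed limit or range.

## Robot

A 6-joint arm with a two-finger parallel gripper is mounted at the origin on the work surface. World frame = base frame: x ahead of the robot, y to its left, z up, the work surface at z = 0. Lengths are in mm, angles in rad, forces in N, time in s.
With the tool pointing down it reaches from about 350 to 975 mm from the base axis. Payload 7.1 kg.
Tool frame: the origin (TCP) lies at the very end of the fingers, on their centre line; the grasp point (between the pads) lies 19 mm behind it; z points along the fingers, y is the line along which they close (so a half turn about z gives the same grasp; the last joint's range is limited). The gripper opens to 88 mm and grips with 3 to 60 N. Pads are 20 mm wide; open, the fingers measure 115 mm over their backs; the gripper's body (75 mm by 178 mm) begins 61 mm behind the grasp point.
Start: joints at [-1.179, 0.423, 1.63, -0, 1.089, -0.019], TCP at [249.605, -572.977, 222.675] pointing down, gripper open.
Joint ranges: [-3, 3], [-0.9, 2.11], [0.09, 2.58], [-1.31, 4.45], [0.11, 2.69], [-2.54, 2.54]. Speed limits (rad/s): [2.39, 2.39, 3.01, 3.14, 3.14, 3.14].

## Interface

Orientations are given as a rotation vector (axis times angle).
In Python, from workcell import sensors, imaging, close_job gives the robot as it stands. The module is installed in compiled form; this text tells all that it offers.
- The arm moves only by the tool servo_tool, never from a script. Its argument "steps" is a list of rows, each a list of 3 entries, a list of its own where there are three numbers: the shift along the world's x, y, z in m, then the turn, a rotation vector about the world's x, y, z in degrees, then the opening, from -1 (shut) to 1 (fully open). A call has exactly 8 rows; each row shifts and turns the commanded pose from where the row before left it; what a row does not reach is not made up. A row lasts 1/12 s, in which the tool goes at most 41.7 mm and 7.16 degrees, less where a joint would pass 70% of its speed; a pose out of reach is approached as far as the arm can. A call is refused whole if a number of a shift passes 0.0417 or a number of a turn 7.16, either way. A call with a gripper value outside its range is refused whole. The fingers move at their own pace and stop on an object; the grip force is fixed at half the most. Time passes only in rows, so rows that do not move let the fingers close, or fill a call up. It gives the time, the measured TCP pose, the force, the opening and the grip force at its end, in the units of the state.
- sensors.get_obs(): the state, without advancing time (a new reading comes with each control period).
- imaging.get_image(name): name is "scene" or "top"; returns a dict with "color" (420x560x3 uint8, blue, green, red), "range_z" (420x560 float32, mm along the optical axis (not along the pixel's ray), 0 where there is no reading), "vertical_fov" (degrees; the focal length in pixels is half the picture's height over the tangent of half this angle, whatever the lens; pixels are square), "cx", "cy" (the principal point, pixels), "rvec" (rotation vector, rad) and "tvec" (3), from world to camera coordinates, as OpenCV has them. Camera axes: x right, y down, z forward; pixel columns grow to the right and rows downward; lengths in mm; the calibration is good to about 2 mm. A picture is of the moment at which its call begins.
- close_job(): hands the job in; it is judged then, once.
The state is a dict: "t": time; "qpos": joint angles; "qvel": joint speeds; "joint_torque": joint torques, N m; "ee_pos": TCP position; "orientation": TCP orientation; "ft_force": force on the tool from outside, world axes, zero at the start; "moment": the same for the moment, N m; "width": finger opening in mm; "grasp_force": force on a finger pad.
Only numpy, scipy, OpenCV 4.12 (cv2) and the standard library are available. Lean on these libraries where they do the work, as an engineer would, in place of code of your own. Each camera call takes 0.05 s, during which the arm holds its last target. There are 200 camera calls.

## Working session

There is one attempt and no reset: what is moved stays moved. The work goes in short steps, Python scripts to look and compute and a tool call to move; the robot and the scene stay as the last step left them, time stands still between calls to the robot, and variables do not carry over. Pictures are saved under pics/ and viewed, at most 14 in all, crops included, and the job is handed in when it is done.

Besides the shell and the picture viewer there is one more tool, called after "Emit:" as name([rows], argument=value, ...), one row to a line, values as JSON. servo_tool: Moves the arm, as the interface text tells. Its arguments: {"type":"object","properties":{"steps":{"type":"array"}},"required":["steps"]}

```bash
mkdir -p pics; cat > h.py <<'E'
import numpy as np, cv2
from workcell import sensors, imaging
def grab(name, tag):
    d=imaging.get_image(name); cv2.imwrite(f'pics/{tag}.png',d['color']); np.savez(f'{tag}.npz',**d); return d
def load(tag): return dict(np.load(f'{tag}.npz'))
def cloud(d):
    """world xyz (mm) of each pixel from the depth"""
    h,w=d['range_z'].shape; f=h/2/np.tan(np.radians(float(d['vertical_fov']))/2)
    u,v=np.meshgrid(np.arange(w),np.arange(h)); z=d['range_z']
    c=np.stack([(u-float(d['cx']))/f*z,(v-float(d['cy']))/f*z,z],-1)
    R=cv2.Rodrigues(np.array(d['rvec'],float))[0]
    p=(c-np.array(d['tvec'],float).ravel())@R
    p[z==0]=np.nan
    return p
E
python3 - <<'E'
from h import *
for n in('top','scene'):
    d=grab(n,n+'0'); print(n,d['vertical_fov'],d['cx'],d['cy'],d['rvec'],d['tvec'],(d['range_z']==0).mean())
print(sensors.get_obs())
E
```

```text
top 48.64874564652787 281.1920142205201 202.635159227273 [ 2.15878349 -2.12750118  0.1717864 ] [  -8.71047077  521.99573643 1161.43744593] 0.004030612244897959
scene 42.93084112865502 276.37253740724157 208.90428510022272 [ 1.61512605  1.90672189 -0.82174726] [  97.11995226 -336.62977916 1649.48376141] 0.0039115646258503405
{'t': 0.1, 'qpos': array([-1.17902109e+00,  4.23745133e-01,  1.63063492e+00, -3.03337377e-05,
        1.08862066e+00, -1.90305505e-02]), 'qvel': array([-0.00056437, -0.00212658, -0.00182863, -0.00121954, -0.00018814,
       -0.0010618 ]), 'joint_torque': array([ 2.29426332e-04, -5.45615852e+01, -2.74324161e+01,  6.44971593e-02,
        1.87750423e-02, -8.35650354e-06]), 'ee_pos': array([ 249.39085637, -572.51564153,  221.98309985]), 'orientation': array([-3.07419863e+00, -6.40504704e-01,  4.51102130e-04]), 'ft_force': array([ 0.73165539,  0.69980836, -0.74356005]), 'moment': array([ 0.03767522, -0.01933379, -0.00941241]), 'grasp_force': 0.0, 'width': 87.92555731404292}
```

View pics/top0.png

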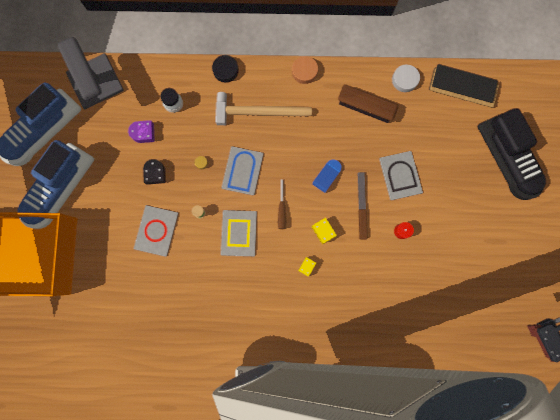

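View pics/scene0.png

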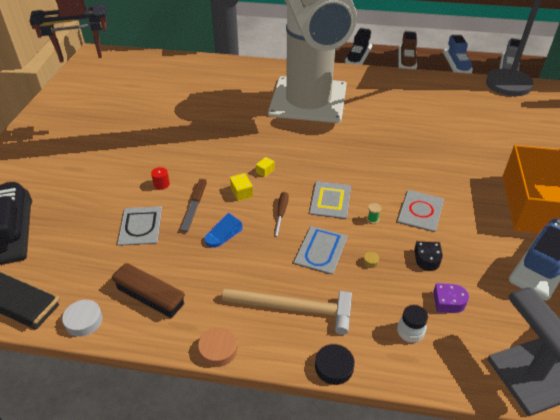

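Top view: the heels are black (153,172), blue (327,176), yellow (324,230) and red (404,230). The plates are red (156,230), blue (243,171), yellow (239,233) and black (401,176).

Look-alikes:
- **Yellow:** the blocks at (324,230) and (308,267). The larger one at (324,230) should be the 54x40 one, and I'll check its measured size.
- **Black:** (153,172) is black and (142,131) is purple, so I'll use the first.

In the scene view these are the large yellow at (242,187), the small yellow at (265,167), black at (428,255) and purple at (450,297).

```bash
cat >> h.py <<'E'
SEED={'black':(153,172),'blue':(327,176),'yellow':(324,230),'yellow_small':(308,267),'red':(404,230),
 'Pred':(156,230),'Pblue':(243,171),'Pyellow':(239,233),'Pblack':(401,176)}
def rect(q):
    (c,s,a)=cv2.minAreaRect(q[:,:2].astype(np.float32)); s=list(s)
    if s[0]<s[1]: s=s[::-1]; a+=90
    a=(a+90)%180-90
    ax=np.array([np.cos(np.radians(a)),np.sin(np.radians(a))])
    sk=(np.median((q[:,:2]-c)@ax))
    return np.round(c,1),np.round(s,1),round(a,1),round(float(sk),1)
def measure(d,seeds,lo=2.5,rad=75):
    P=cloud(d); out={}
    for k,xy in seeds.items():
        near=np.linalg.norm(P[...,:2]-xy,axis=-1)<rad
        l=(3 if k[0]=='P' else 9)
        m=(near&(P[...,2]>l)).astype(np.uint8)
        n,L,st,ce=cv2.connectedComponentsWithStats(m,connectivity=4)
        D=np.linalg.norm(P[...,:2]-xy,axis=-1); D[m==0]=1e9
        lab=L[np.unravel_index(np.nanargmin(D),D.shape)]
        q=P[L==lab]; top=np.percentile(q[:,2],95)
        if k in('black','yellow','yellow_small','red'): q=q[q[:,2]>top-6]
        out[k]=rect(q)+(round(float(top),1),len(q))
    return out
E
python3 - <<'E'
from h import *
t=load('top0');s=load('scene0');P=cloud(t)
print('table z',np.nanmedian(P[150:280,110:430,2]),np.nanmedian(cloud(s)[180:300,150:400,2]))
seeds={k:np.nanmedian(P[v-2:v+3,u-2:u+3].reshape(-1,3),0)[:2] for k,(u,v) in SEED.items()}
a=measure(t,seeds); b=measure(s,seeds)
for k in seeds: print(k,'\n  T',a[k],'\n  S',b[k])
A=cv2.resize(t['color'][110:200,120:180],None,fx=5,fy=5,interpolation=2)
B=cv2.resize(t['color'][200:290,285:350],None,fx=5,fy=5,interpolation=2)
cv2.imwrite('pics/crop0.png',np.hstack([A,B]))
E
```

```text
table z 1.7280825806789424 1.982081567069246
black 
  T (array([605.2, 338. ]), array([62.3, 52.3]), 7.9, -0.8, 33.0, 336) 
  S (array([604.5, 340.1]), array([65.6, 53.1]), 7.2, -1.6, 31.9, 483)
blue 
  T (array([ 605.8, -125.4]), array([90.9, 41.8]), -34.3, -5.9, 33.4, 487) 
  S (array([ 604.7, -122.7]), array([93.5, 47. ]), -33.8, -3.4, 32.4, 662)
yellow 
  T (array([ 453.5, -112.7]), array([53.7, 40.5]), 32.1, -0.1, 40.6, 278) 
  S (array([ 452.1, -110.6]), array([58.5, 41.6]), 32.1, 0.8, 39.7, 253)
yellow_small 
  T (array([360.3, -69.8]), array([39.9, 29.4]), -29.2, 0.1, 30.7, 163) 
  S (array([359.1, -67.6]), array([44. , 33.1]), -32.5, 0.4, 30.5, 129)
red 
  T (array([ 456.8, -320.6]), array([39.7, 38.9]), -88.3, -0.6, 46.6, 189) 
  S (array([ 456.4, -318.4]), array([41.9, 39.8]), 19.7, 1.1, 45.3, 150)
Pred 
  T (array([449. , 326.8]), array([125.7,  97.4]), -12.4, -1.2, 11.0, 1494) 
  S (array([447.2, 329.5]), array([134.1,  98.1]), -12.6, 6.4, 10.4, 1341)
Pblue 
  T (array([617.3, 103.2]), array([128.5,  95.6]), -12.3, -4.2, 11.3, 1431) 
  S (array([608. , 107.4]), array([134.1,  96.6]), -10.1, 9.5, 10.8, 1653)
Pyellow 
  T (array([447.4, 112.1]), array([127.7,  99.8]), -1.8, -1.4, 11.2, 1511) 
  S (array([443.4, 109.2]), array([136. , 100.7]), -3.6, 6.9, 10.9, 1257)
Pblack 
  T (array([ 607.7, -323.1]), array([127.6,  99. ]), 13.2, -0.9, 11.2, 1420) 
  S (array([ 605.9, -321.6]), array([134.7,  95.7]), 13.4, 6.3, 10.6, 1446)
```

View pics/crop0.png

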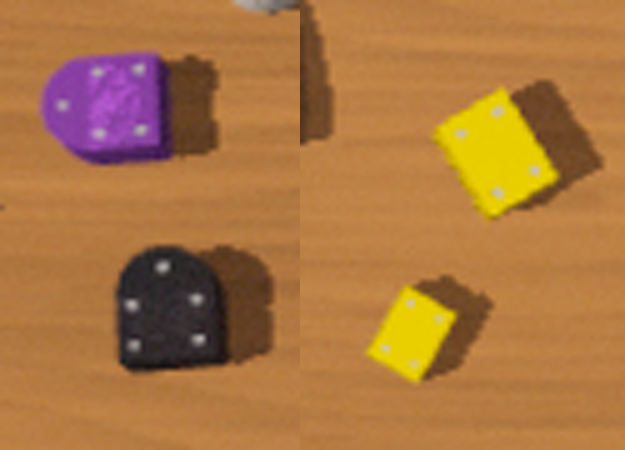

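Crop: (324,230) measures 54x40 mm while (308,267) is 40x29, so the bigger one is the yellow heel meant. The black D at (153,172) is the black heel, with its round end up (+x). Next I'll measure the coloured outlines.

```bash
cat >> h.py <<'E'
def outlines(d):
    P=cloud(d); hsv=cv2.cvtColor(d['color'],cv2.COLOR_BGR2HSV); H,S,V=[hsv[...,i].astype(int) for i in range(3)]
    col={'Pred':(S>120)&((H<6)|(H>174))&(V>90),'Pblue':(S>110)&(H>100)&(H<130),'Pyellow':(S>130)&(H>22)&(H<35)&(V>140),'Pblack':(V<75)}
    C={'Pred':(449,328),'Pblue':(611,105),'Pyellow':(446,111),'Pblack':(607,-322)}
    for k in C:
        m=col[k]&(np.linalg.norm(P[...,:2]-C[k],axis=-1)<62)
        q=P[m]; g=np.linalg.norm(P[...,:2]-C[k],axis=-1)<20
        print(k,rect(q),'z',round(float(np.nanmedian(P[g][:,2])),1),len(q))
E
python3 - <<'E'
from h import *
outlines(load('top0')); outlines(load('scene0'))
P=cloud(load('top0'))
for n,(u,v) in dict(cork=(198,211),knob=(201,162),jar=(172,98)).items(): print(n,np.round(np.nanmax(P[v-4:v+5,u-4:u+5].reshape(-1,3),0)))
E
```

```text
Pred (array([449.1, 328.6]), array([58.5, 56.9]), 5.5, -0.2) z 7.9 159
Pblue (array([613.9, 105.7]), array([106.4,  58.4]), -11.5, -5.7) z 8.2 213
Pyellow (array([445.9, 110.4]), array([72.1, 58.8]), -1.2, -0.5) z 8.2 245
Pblack (array([ 607.8, -321.2]), array([77.9, 68.3]), 14.2, -8.4) z 7.8 137
Pred (array([448.5, 329.7]), array([57.4, 57.4]), 72.4, 2.1) z 8.8 119
Pblue (array([613.4, 106.6]), array([107.2,  59.5]), -11.8, 3.6) z 7.1 239
Pyellow (array([446.2, 111.7]), array([80. , 57.8]), -1.2, 1.5) z 8.6 173
Pblack (array([ 606.9, -321.1]), array([76.3, 67.8]), 12.5, 7.8) z 6.3 102
cork [513. 224.  47.]
knob [644. 225.  27.]
jar [805. 302.  66.]
```

Emit:
servo_tool([
  [[0.026,0.031,0],[0,0,0],1],
  [[0.026,0.031,0],[0,0,0],1],
  [[0.026,0.031,0],[0,0,0],1],
  [[0.026,0.031,0],[0,0,0],1],
  [[0.026,0.031,0],[0,0,0],1],
  [[0.026,0.031,0],[0,0,0],1],
  [[0.026,0.031,0],[0,0,0],1],
  [[0.025,0.035,0],[0,0,0],1],
])

```text
t: 0.77
ee_pos: [456.9, -320.6, 222.5]
orientation: [3.076, 0.64, 0.0]
ft_force: [0.7, -0.5, -0.5]
width: 87.7
grasp_force: 0.0
```

Emit:
servo_tool([
  [[0,0,-0.035],[0,0,0],1],
  [[0,0,-0.035],[0,0,0],1],
  [[0,0,-0.035],[0,0,0],1],
  [[0,0,-0.035],[0,0,0],1],
  [[0,0,-0.03],[0,0,0],1],
  [[0,0,-0.025],[0,0,0],1],
  [[0,0,-0.013],[0,0,0],1],
  [[0,0,0],[0,0,0],1],
])

```text
t: 1.43
ee_pos: [454.0, -320.7, 11.8]
orientation: [-3.072, -0.64, 0.006]
ft_force: [-1.2, 0.4, -0.7]
width: 87.8
grasp_force: 0.0
```

Emit:
servo_tool([
  [[0,0,0],[0,0,0],-1],
  [[0,0,0],[0,0,0],-1],
  [[0,0,0],[0,0,0],-1],
  [[0,0,0],[0,0,0],-1],
  [[0,0,0],[0,0,0],-1],
  [[0,0,0],[0,0,0],-1],
  [[0,0,0],[0,0,0],-1],
  [[0,0,0],[0,0,0],-1],
])

```text
t: 2.1
ee_pos: [456.0, -322.1, 15.1]
orientation: [3.075, 0.641, 0.0]
ft_force: [-0.5, 0.3, 4.2]
width: 41.8
grasp_force: 30.0
```

Emit:
servo_tool([
  [[0,0,0.04],[0,0,0],-1],
  [[0,0,0.04],[0,0,0],-1],
  [[0,0.04,0],[0,0,0],-1],
  [[0,0.04,0],[0,0,0],-1],
  [[0,0.04,0],[0,0,0],-1],
  [[0,0.04,0],[0,0,0],-1],
  [[0,0.04,0],[0,0,0],-1],
  [[0,0.04,0],[0,0,0],-1],
])

```text
t: 2.77
ee_pos: [455.4, -80.4, 94.8]
orientation: [3.076, 0.64, 0.0]
ft_force: [0.3, 0.2, -0.4]
width: 41.9
grasp_force: 30.0
```

Emit:
servo_tool([
  [[0,0.04,0],[0,0,0],-1],
  [[0,0.04,0],[0,0,0],-1],
  [[0,0.04,0],[0,0,0],-1],
  [[0,0.04,0],[0,0,0],-1],
  [[0,0.04,0],[0,0,0],-1],
  [[0,0.04,0],[0,0,0],-1],
  [[0,0.04,0],[0,0,0],-1],
  [[0,0.03,0],[0,0,0],-1],
])

```text
t: 3.43
ee_pos: [455.5, 230.9, 94.8]
orientation: [-3.075, -0.643, -0.001]
ft_force: [-0.2, -0.5, -0.5]
width: 41.3
grasp_force: 30.0
```

Emit:
servo_tool([
  [[-0.002,0.038,0],[0,0,0],-1],
  [[-0.002,0.035,0],[0,0,0],-1],
  [[-0.002,0.025,0],[0,0,0],-1],
  [[0,0,0],[0,0,0],-1],
  [[0,0,-0.03],[0,0,0],-1],
  [[0,0,-0.025],[0,0,0],-1],
  [[0,0,-0.015],[0,0,0],-1],
  [[0,0,0],[0,0,0],-1],
])

```text
t: 4.1
ee_pos: [448.0, 324.2, 21.9]
orientation: [3.073, 0.64, -0.008]
ft_force: [0.2, -0.3, 0.0]
width: 41.2
grasp_force: 30.0
```

```bash
python3 - <<'E'
from h import *
o=sensors.get_obs(); print(o['ee_pos'],o['ft_force'],o['width'])
d=grab('scene','s1'); P=cloud(d)
cv2.imwrite('pics/c1.png',cv2.resize(d['color'][120:260,340:500],None,fx=4,fy=4))
E
```

```text
[447.95112793 324.16206452  21.8787811 ] [ 0.18112374 -0.25294466  0.00968187] 41.24996162152617
```

View pics/c1.png

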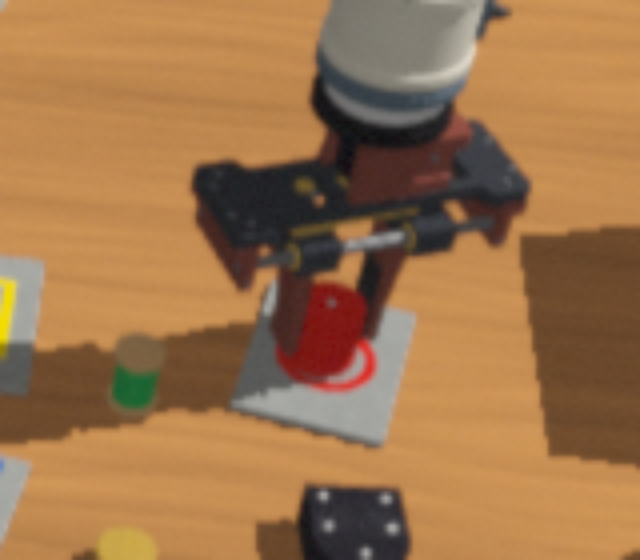

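The red heel sits above its outline, offset about 5 mm to the robot's right. I'll correct that, lower it and release.

Emit:
servo_tool([
  [[0.003,0.005,0],[0,0,0],-1],
  [[0,0,-0.001],[0,0,0],-1],
  [[0,0,0],[0,0,0],-1],
  [[0,0,0],[0,0,0],-1],
  [[0,0,0],[0,0,0],0],
  [[0,0,0],[0,0,0],0.3],
  [[0,0,0],[0,0,0],0.6],
  [[0,0,0],[0,0,0],1],
])

```text
t: 4.82
ee_pos: [452.9, 330.9, 23.9]
orientation: [-3.075, -0.641, -0.0]
ft_force: [0.3, 0.8, -0.5]
width: 60.7
grasp_force: 0.0
```

Emit:
servo_tool([
  [[0,0,0.01],[0,0,0],1],
  [[0,0,0.035],[0,0,0],1],
  [[0,0,0.035],[0,0,0],1],
  [[0.038,0.002,0],[0,0,-4],1],
  [[0.038,0.002,0],[0,0,-4],1],
  [[0.038,0.002,0],[0,0,-4],1],
  [[0.038,0.002,0],[0,0,-4],1],
  [[0,0,0],[0,0,0],1],
])

```text
t: 5.48
ee_pos: [611.8, 339.3, 105.5]
orientation: [-3.133, -0.197, -0.011]
ft_force: [-1.2, 0.2, 0.3]
width: 87.9
grasp_force: 0.0
```

```bash
python3 - <<'E'
from h import *
for n in ('top','scene'):
    d=grab(n,n+'2')
    m=measure(d,{'red':(450,330)}); print(n,m)
E
```

```text
top {'red': (array([459.8, 308.3]), array([5.4, 4.1]), 7.5, -1.2, 14.2, 6)}
scene {'red': (array([448.7, 342.5]), array([19.7, 17.1]), 89.7, 0.6, 52.6, 34)}
```

Emit:
servo_tool([
  [[-0.008,0,0],[0,0,0],1],
  [[0,0,-0.03],[0,0,0],1],
  [[0,0,-0.03],[0,0,0],1],
  [[0,0,-0.02],[0,0,0],1],
  [[0,0,-0.01],[0,0,0],1],
  [[0,0,0],[0,0,0],1],
  [[0,0,0],[0,0,0],1],
  [[0,0,0],[0,0,0],1],
])

```text
t: 6.25
ee_pos: [597.2, 339.6, 15.3]
orientation: [-3.134, -0.207, -0.003]
ft_force: [0.5, 0.7, -0.4]
width: 87.5
grasp_force: 0.0
```

Emit:
servo_tool([
  [[0,0,-0.005],[0,0,0],1],
  [[0,0,-0.003],[0,0,0],1],
  [[0,0,0],[0,0,0],0],
  [[0,0,0],[0,0,0],-1],
  [[0,0,0],[0,0,0],-1],
  [[0,0,0],[0,0,0],-1],
  [[0,0,0],[0,0,0],-1],
  [[0,0,0],[0,0,0],-1],
])

```text
t: 6.92
ee_pos: [596.9, 338.9, 5.7]
orientation: [-3.135, -0.206, -0.0]
ft_force: [0.4, 0.2, 0.8]
width: 52.0
grasp_force: 29.8
```

Emit:
servo_tool([
  [[0,0,0.04],[0,0,0],-1],
  [[0,0,0.04],[0,0,0],-1],
  [[0,-0.04,0],[0,0,0],-1],
  [[0,-0.04,0],[0,0,0],-1],
  [[0,-0.04,0],[0,0,0],-1],
  [[0,-0.04,0],[0,0,0],-1],
  [[0,-0.04,0],[0,0,0],-1],
  [[0,-0.04,0],[0,0,0],-1],
])

```text
t: 7.58
ee_pos: [596.5, 97.2, 85.8]
orientation: [-3.135, -0.207, -0.0]
ft_force: [0.2, -0.3, -0.3]
width: 52.1
grasp_force: 29.8
```

Emit:
servo_tool([
  [[0,-0.04,0],[0,0,2],-1],
  [[0,-0.04,0],[0,0,2],-1],
  [[0,-0.04,0],[0,0,2],-1],
  [[0,-0.04,0],[0,0,0],-1],
  [[0,-0.04,0],[0,0,0],-1],
  [[0,-0.04,0],[0,0,0],-1],
  [[0,-0.04,0],[0,0,0],-1],
  [[0,-0.04,0],[0,0,0],-1],
])

```text
t: 8.25
ee_pos: [596.4, -223.1, 85.7]
orientation: [-3.12, -0.37, 0.0]
ft_force: [1.6, 1.0, -0.3]
width: 52.0
grasp_force: 29.8
```

Emit:
servo_tool([
  [[0.001,-0.035,0],[0,0,0],-1],
  [[0.001,-0.03,0],[0,0,0],-1],
  [[0.001,-0.02,0],[0,0,0],-1],
  [[0,-0.015,0],[0,0,0],-1],
  [[0,0,0],[0,0,0],-1],
  [[0,0,-0.02],[0,0,0],-1],
  [[0,0,-0.02],[0,0,0],-1],
  [[0,0,0],[0,0,0],-1],
])

```text
t: 8.92
ee_pos: [597.3, -318.4, 42.0]
orientation: [-3.115, -0.371, 0.008]
ft_force: [-1.2, 1.5, -1.0]
width: 52.0
grasp_force: 29.8
```

```bash
python3 - <<'E'
from h import *
d=grab('top','top3'); print(sensors.get_obs()['ee_pos'],measure(d,{'red':(450,330)}))
d=grab('scene','s3')
print(measure(d,{'red':(450,330)}))
E
```

```text
[ 598.16312799 -318.84783601   43.64009767] {'red': (array([454.7, 329.4]), array([39.2, 38.9]), -79.5, -0.7, 52.5, 185)}
{'red': (array([455.8, 331.6]), array([44. , 40.8]), -39.4, 0.3, 51.6, 186)}
```

Emit:
servo_tool([
  [[0.001,-0.004,-0.012],[0,0,0],-1],
  [[0,0,-0.01],[0,0,0],-1],
  [[0,0,-0.006],[0,0,0],-1],
  [[0,0,0],[0,0,0],-1],
  [[0,0,0],[0,0,0],-1],
  [[0,0,0],[0,0,0],-1],
  [[0,0,0],[0,0,0],-1],
  [[0,0,0],[0,0,0],-1],
])

```text
t: 9.68
ee_pos: [601.1, -325.3, 18.2]
orientation: [3.119, 0.37, 0.001]
ft_force: [0.1, -0.9, -2.0]
width: 52.0
grasp_force: 29.8
```

Emit:
servo_tool([
  [[-0.001,0.002,-0.003],[0,0,0],-1],
  [[0,0,-0.003],[0,0,0],-1],
  [[0,0,0],[0,0,0],-1],
  [[0,0,0],[0,0,0],-1],
  [[0,0,0],[0,0,0],0.2],
  [[0,0,0],[0,0,0],0.4],
  [[0,0,0],[0,0,0],0.7],
  [[0,0,0],[0,0,0],1],
])

```text
t: 10.35
ee_pos: [599.8, -323.1, 11.6]
orientation: [-3.12, -0.37, 0.0]
ft_force: [-0.6, 0.8, -0.3]
width: 69.2
grasp_force: 0.0
```

Emit:
servo_tool([
  [[0,0,0],[0,0,0],1],
  [[0,0,0.01],[0,0,0],1],
  [[0,0,0.03],[0,0,0],1],
  [[0,0,0.04],[0,0,0],1],
  [[0,0.035,0],[0,0,-6],1],
  [[0,0.035,0],[0,0,-6],1],
  [[0,0.035,0],[0,0,-6],1],
  [[0,0.035,0],[0,0,-6],1],
])

```text
t: 11.02
ee_pos: [599.9, -182.0, 93.0]
orientation: [3.127, -0.296, 0.002]
ft_force: [-0.4, 0.2, 0.1]
width: 87.5
grasp_force: 0.0
```

Emit:
servo_tool([
  [[-0.001,0.021,0],[0,0,-6],1],
  [[-0.001,0.021,0],[0,0,-6],1],
  [[-0.001,0.021,0],[0,0,-6],1],
  [[0,0,0],[0,0,-5],1],
  [[0,0,-0.03],[0,0,0],1],
  [[0,0,-0.02],[0,0,0],1],
  [[0,0,0],[0,0,0],1],
  [[0,0,0],[0,0,0],1],
])

```text
t: 11.68
ee_pos: [596.3, -119.9, 41.5]
orientation: [3.009, -0.904, -0.003]
ft_force: [-0.6, 0.5, -0.2]
width: 87.8
grasp_force: 0.0
```

```bash
python3 - <<'E'
from h import *
o=sensors.get_obs(); print(o['ee_pos'],o['orientation'])
a=grab('top','top4'); d=grab('scene','s4')
for x in(a,d): print(measure(x,{'black':(607,-321)}))
cv2.imwrite('pics/c4.png',np.hstack([cv2.resize(a['color'][130:250,270:430],(640,480)),cv2.resize(d['color'][140:260,100:260],(640,480))])[:,::1][:, :1280:2][::2] if 0 else cv2.resize(d['color'][140:270,100:270],None,fx=4,fy=4))
E
```

```text
[ 596.27097122 -119.93281324   41.53511412] [ 3.00850094e+00 -9.04224354e-01 -2.77277967e-03]
{'black': (array([ 608.6, -321.9]), array([61.2, 53.8]), 11.6, -0.8, 38.3, 360)}
{'black': (array([ 606.7, -319.8]), array([65.9, 52.9]), 12.8, -0.2, 37.6, 405)}
```

View pics/c4.png

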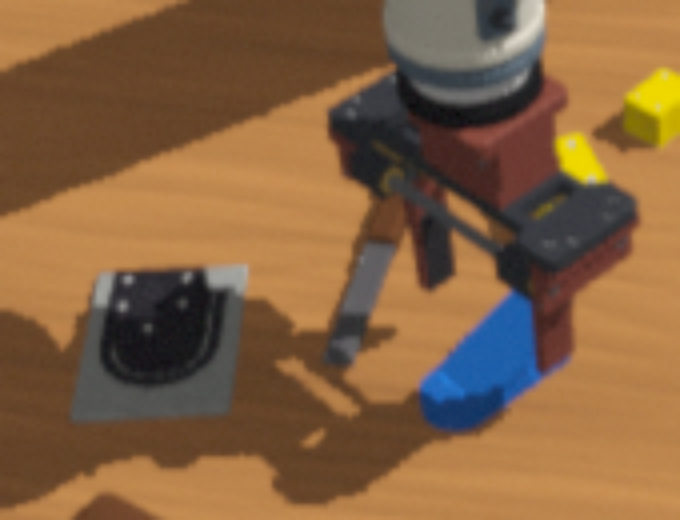

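The black heel lies centred in its outline at (160,325) in the crop, round end matching. The gripper straddles the blue wedge at (480,370).

Emit:
servo_tool([
  [[0,0,-0.015],[0,0,0],1],
  [[0,0,-0.012],[0,0,0],1],
  [[0,0,-0.008],[0,0,0],1],
  [[0,0,0],[0,0,0],1],
  [[0,0,0],[0,0,0],0],
  [[0,0,0],[0,0,0],-1],
  [[0,0,0],[0,0,0],-1],
  [[0,0,0],[0,0,0],-1],
])

```text
t: 12.45
ee_pos: [597.2, -120.2, 7.2]
orientation: [-3.009, 0.904, -0.001]
ft_force: [-0.2, 0.0, 0.0]
width: 64.9
grasp_force: 0.0
```

Emit:
servo_tool([
  [[0,0,0],[0,0,0],-1],
  [[0,0,0],[0,0,0],-1],
  [[0,0,0],[0,0,0],-1],
  [[0,0,0],[0,0,0],-1],
  [[0,0,0],[0,0,0],-1],
  [[0,0,0],[0,0,0],-1],
  [[0,0,0],[0,0,0],-1],
  [[0,0,0],[0,0,0],-1],
])

```text
t: 13.12
ee_pos: [596.9, -120.1, 6.8]
orientation: [-3.009, 0.904, -0.0]
ft_force: [-0.6, -0.6, 3.8]
width: 41.8
grasp_force: 30.0
```

Emit:
servo_tool([
  [[0,0,0.03],[0,0,0],-1],
  [[0,0,0.04],[0,0,0],-1],
  [[0.002,0.038,0],[0,0,4],-1],
  [[0.002,0.038,0],[0,0,4],-1],
  [[0.002,0.038,0],[0,0,4],-1],
  [[0.002,0.038,0],[0,0,4],-1],
  [[0,0.038,0],[0,0,4],-1],
  [[0,0.038,0],[0,0,2],-1],
])

```text
t: 13.78
ee_pos: [604.5, 109.6, 76.5]
orientation: [3.126, -0.309, -0.0]
ft_force: [1.1, -0.1, -0.3]
width: 42.2
grasp_force: 30.0
```

Emit:
servo_tool([
  [[0,0,0],[0,0,0],-1],
  [[0,0,-0.02],[0,0,0],-1],
  [[0,0,-0.02],[0,0,0],-1],
  [[0,0,-0.01],[0,0,0],-1],
  [[0,0,0],[0,0,0],-1],
  [[0,0,0],[0,0,0],-1],
  [[0,0,0],[0,0,0],-1],
  [[0,0,0],[0,0,0],-1],
])

```text
t: 14.45
ee_pos: [605.6, 107.7, 27.7]
orientation: [-3.125, 0.315, -0.002]
ft_force: [0.1, -0.2, -0.4]
width: 41.9
grasp_force: 30.0
```

Yaw is -11.5° and the position is good; lower by 14.5 mm and release.

Emit:
servo_tool([
  [[-0.001,0,-0.006],[0,0,0],-1],
  [[0,0,-0.005],[0,0,0],-1],
  [[0,0,-0.003],[0,0,0],-1],
  [[0,0,0],[0,0,0],-1],
  [[0,0,0],[0,0,0],-1],
  [[0,0,0],[0,0,0],-1],
  [[0,0,0],[0,0,0],-1],
  [[0,0,0],[0,0,0],-1],
])

```text
t: 15.12
ee_pos: [603.8, 107.9, 12.6]
orientation: [3.126, -0.314, -0.0]
ft_force: [-0.8, -0.5, 1.7]
width: 41.9
grasp_force: 30.0
```

Emit:
servo_tool([
  [[0,0,0],[0,0,0],0],
  [[0,0,0],[0,0,0],0.3],
  [[0,0,0],[0,0,0],0.7],
  [[0,0,0],[0,0,0],1],
  [[0,0,0],[0,0,0],1],
  [[0,0,0.01],[0,0,0],1],
  [[0,0,0.04],[0,0,0],1],
  [[0,0,0.04],[0,0,0],1],
])

```text
t: 15.78
ee_pos: [602.0, 107.7, 102.3]
orientation: [3.125, -0.314, -0.007]
ft_force: [0.9, -1.0, 1.0]
width: 86.0
grasp_force: 0.0
```

Emit:
servo_tool([
  [[-0.0215,-0.0314,0],[0,0,6.2],1],
  [[-0.0215,-0.0314,0],[0,0,6.2],1],
  [[-0.0215,-0.0314,0],[0,0,6.2],1],
  [[-0.0215,-0.0314,0],[0,0,6.2],1],
  [[-0.0215,-0.0314,0],[0,0,6.2],1],
  [[-0.0215,-0.0314,0],[0,0,6.2],1],
  [[-0.0215,-0.0314,0],[0,0,6.2],1],
  [[0,0,0],[0,0,0],1],
])

```text
t: 16.45
ee_pos: [449.4, -115.2, 103.1]
orientation: [-3.018, -0.871, 0.004]
ft_force: [-0.8, 0.3, -0.7]
width: 87.9
grasp_force: 0.0
```

Emit:
servo_tool([
  [[0,0,-0.02],[0,0,0],1],
  [[0,0,-0.02],[0,0,0],1],
  [[0,0,-0.01],[0,0,0],1],
  [[0,0,0],[0,0,0],1],
  [[0,0,0],[0,0,0],1],
  [[0,0,0],[0,0,0],1],
  [[0,0,0],[0,0,0],1],
  [[0,0,0],[0,0,0],1],
])

```text
t: 17.12
ee_pos: [454.0, -111.8, 53.4]
orientation: [3.019, 0.865, 0.002]
ft_force: [-0.0, 0.9, 0.4]
width: 88.0
grasp_force: 0.0
```

```bash
python3 - <<'E'
from h import *
a=grab('top','top5'); d=grab('scene','s5')
for x in(a,d): print(measure(x,{'blue':(614,106),'red':(452,330)}))
cv2.imwrite('pics/c5.png',cv2.resize(d['color'][140:290,200:390],None,fx=4,fy=4))
E
```

```text
{'blue': (array([614.9, 107.8]), array([98.4, 58.3]), -14.3, -5.1, 39.0, 574), 'red': (array([454.4, 330.5]), array([39.5, 38.7]), -89.0, 1.3, 52.0, 185)}
{'blue': (array([613.7, 107.4]), array([94.8, 58.3]), -10.1, -0.1, 38.5, 771), 'red': (array([454.5, 332.4]), array([43.9, 40.2]), -5.1, 1.9, 51.3, 186)}
```

View pics/c5.png

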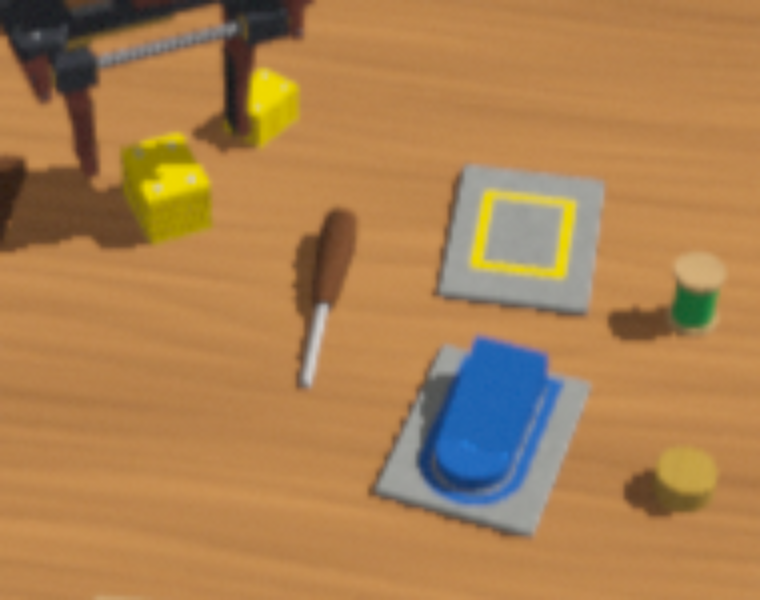

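The blue wedge lies in its outline, tip to tip (480,420 in the crop). The fingers straddle the large yellow block at (167,187), clear of the small one.

Emit:
servo_tool([
  [[0,0,-0.018],[0,0,0],1],
  [[0,0,-0.015],[0,0,0],1],
  [[0,0,-0.01],[0,0,0],1],
  [[0,0,0],[0,0,0],1],
  [[0,0,0],[0,0,0],1],
  [[0,0,0],[0,0,0],0],
  [[0,0,0],[0,0,0],-1],
  [[0,0,0],[0,0,0],-1],
])

```text
t: 17.88
ee_pos: [453.8, -112.0, 10.3]
orientation: [3.02, 0.864, 0.002]
ft_force: [-0.1, -0.9, 0.5]
width: 71.4
grasp_force: 0.0
```

Emit:
servo_tool([
  [[0,0,0],[0,0,0],-1],
  [[0,0,0],[0,0,0],-1],
  [[0,0,0],[0,0,0],-1],
  [[0,0,0],[0,0,0],-1],
  [[0,0,0],[0,0,0],-1],
  [[0,0,0],[0,0,0],-1],
  [[0,0,0],[0,0,0],-1],
  [[0,0,0],[0,0,0],-1],
])

```text
t: 18.55
ee_pos: [453.4, -111.9, 9.7]
orientation: [3.02, 0.864, 0.0]
ft_force: [-0.2, 0.2, 2.1]
width: 39.9
grasp_force: 30.0
```

Emit:
servo_tool([
  [[0,0,0.03],[0,0,0],-1],
  [[0,0,0.04],[0,0,0],-1],
  [[-0.0015,0.0372,0],[0,0,-5.6],-1],
  [[-0.0015,0.0372,0],[0,0,-5.6],-1],
  [[-0.0015,0.0372,0],[0,0,-5.6],-1],
  [[-0.0015,0.0372,0],[0,0,-5.6],-1],
  [[-0.0015,0.0372,0],[0,0,-5.6],-1],
  [[0,0.0372,0],[0,0,-5.6],-1],
])

```text
t: 19.22
ee_pos: [445.0, 113.0, 79.6]
orientation: [3.141, -0.054, -0.001]
ft_force: [1.2, -0.7, -0.5]
width: 39.9
grasp_force: 30.0
```

Emit:
servo_tool([
  [[0,0,0],[0,0,0],-1],
  [[0,0,-0.02],[0,0,0],-1],
  [[0,0,-0.02],[0,0,0],-1],
  [[0,0,-0.01],[0,0,0],-1],
  [[0,0,0],[0,0,0],-1],
  [[0,0,0],[0,0,0],-1],
  [[0,0,0],[0,0,0],-1],
  [[0,0,0],[0,0,0],-1],
])

```text
t: 19.88
ee_pos: [446.5, 111.1, 30.4]
orientation: [-3.141, 0.046, -0.002]
ft_force: [-0.3, 0.3, -0.4]
width: 40.0
grasp_force: 30.0
```

Emit:
servo_tool([
  [[0,0,-0.006],[0,0,0],-1],
  [[0,0,-0.005],[0,0,0],-1],
  [[0,0,-0.003],[0,0,0],-1],
  [[0,0,0],[0,0,0],-1],
  [[0,0,0],[0,0,0],-1],
  [[0,0,0],[0,0,0],-1],
  [[0,0,0],[0,0,0],-1],
  [[0,0,0],[0,0,0],-1],
])

```text
t: 20.55
ee_pos: [445.7, 111.3, 15.6]
orientation: [3.141, -0.046, -0.0]
ft_force: [-1.1, 0.2, -0.6]
width: 40.2
grasp_force: 30.0
```

Emit:
servo_tool([
  [[0,0,0],[0,0,0],0],
  [[0,0,0],[0,0,0],0.3],
  [[0,0,0],[0,0,0],0.7],
  [[0,0,0],[0,0,0],1],
  [[0,0,0],[0,0,0],1],
  [[0,0,0.01],[0,0,0],1],
  [[0,0,0.04],[0,0,0],1],
  [[0,0,0.04],[0,0,0],1],
])

```text
t: 21.22
ee_pos: [444.0, 110.9, 105.7]
orientation: [3.14, -0.045, -0.008]
ft_force: [0.4, 1.1, -0.3]
width: 86.3
grasp_force: 0.0
```

Emit:
servo_tool([
  [[0,-0.035,0.02],[0,0,0],1],
  [[0,-0.035,0.02],[0,0,0],1],
  [[0,-0.035,0.02],[0,0,0],1],
  [[0,-0.035,0],[0,0,0],1],
  [[0,-0.035,0],[0,0,0],1],
  [[0,-0.035,0],[0,0,0],1],
  [[0,0,0],[0,0,0],1],
  [[0,0,0],[0,0,0],1],
])

```text
t: 21.88
ee_pos: [445.6, -100.2, 166.4]
orientation: [3.141, -0.052, 0.001]
ft_force: [-0.0, 0.5, 0.2]
width: 88.0
grasp_force: 0.0
```

```bash
python3 - <<'E'
from h import *
a=grab('top','top6'); d=grab('scene','s6')
for x in(a,d):
    for k,v in measure(x,{'blue':(614,106),'red':(452,330),'black':(607,-321),'yellow':(446,111)}).items(): print(k,v)
cv2.imwrite('pics/c6.png',np.hstack([cv2.resize(a['color'][140:265,130:270],None,fx=2.8,fy=2.8),cv2.resize(d['color'][160:285,300:440],None,fx=2.8,fy=2.8)]))
E
```

```text
blue (array([616.9, 107.2]), array([101.3,  55. ]), -12.2, -7.6, 38.9, 572)
red (array([454.5, 330.4]), array([38.9, 38.5]), 2.7, 1.1, 52.4, 182)
black (array([ 609. , -321.4]), array([62.1, 53.1]), 12.2, -2.3, 38.4, 356)
yellow (array([445.6, 110.2]), array([54.1, 40. ]), -2.2, 0.3, 46.6, 289)
blue (array([612.8, 108. ]), array([101.2,  60.1]), -9.8, -0.0, 38.6, 779)
red (array([454.6, 332.7]), array([42.6, 41.3]), 8.7, 0.5, 51.3, 187)
black (array([ 607.2, -319.5]), array([64.4, 53.9]), 16.6, -0.5, 37.7, 407)
yellow (array([443.9, 112.3]), array([56.8, 39.9]), -2.0, 1.5, 45.4, 266)
```

View pics/c6.png

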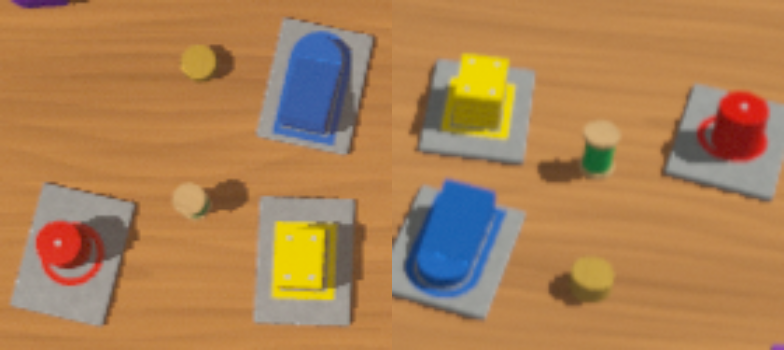

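All four heels are in place. Red is about 6–7 mm off centre (at (60,245) against ring centre (72,252) in the top crop). That is inside tolerance but thinner than I want, so I'll nudge it.

Emit:
servo_tool([
  [[0.001,0.04,0],[0,0,2],1],
  [[0.001,0.04,0],[0,0,2],1],
  [[0.001,0.04,0],[0,0,2],1],
  [[0.001,0.04,0],[0,0,2],1],
  [[0.001,0.04,0],[0,0,2],1],
  [[0.001,0.04,0],[0,0,2],1],
  [[0.001,0.04,0],[0,0,2],1],
  [[0.001,0.04,0],[0,0,2],1],
])

```text
t: 22.65
ee_pos: [452.2, 224.8, 165.8]
orientation: [-3.116, -0.399, 0.001]
ft_force: [1.0, 0.1, 0.5]
width: 87.8
grasp_force: 0.0
```

Emit:
servo_tool([
  [[0.001,0.04,0],[0,0,2],1],
  [[0,0.04,0],[0,0,2],1],
  [[0,0.031,0],[0,0,0],1],
  [[0,0,0],[0,0,0],1],
  [[0,0,-0.03],[0,0,0],1],
  [[0,0,-0.03],[0,0,0],1],
  [[0,0,0],[0,0,0],1],
  [[0,0,0],[0,0,0],1],
])

```text
t: 23.32
ee_pos: [452.8, 332.0, 104.7]
orientation: [3.099, 0.503, -0.006]
ft_force: [-0.2, -0.2, 0.6]
width: 87.7
grasp_force: 0.0
```

Emit:
servo_tool([
  [[0.001,-0.001,-0.03],[0,0,0],1],
  [[0,0,-0.025],[0,0,0],1],
  [[0,0,-0.018],[0,0,0],1],
  [[0,0,-0.009],[0,0,0],1],
  [[0,0,0],[0,0,0],1],
  [[0,0,0],[0,0,0],1],
  [[0,0,0],[0,0,0],1],
  [[0,0,0],[0,0,0],1],
])

```text
t: 23.98
ee_pos: [456.8, 332.0, 25.3]
orientation: [-3.1, -0.5, -0.004]
ft_force: [-0.6, -0.2, -0.3]
width: 87.7
grasp_force: 0.0
```

Emit:
servo_tool([
  [[0,0,0],[0,0,0],0],
  [[0,0,0],[0,0,0],-0.5],
  [[0,0,0],[0,0,0],-1],
  [[0,0,0],[0,0,0],-1],
  [[0,0,0],[0,0,0],-1],
  [[0,0,0],[0,0,0],-1],
  [[0,0,0],[0,0,0],-1],
  [[0,0,0],[0,0,0],-1],
])

```text
t: 24.65
ee_pos: [455.8, 331.3, 23.6]
orientation: [3.101, 0.501, -0.0]
ft_force: [-0.3, 0.1, -0.0]
width: 41.7
grasp_force: 30.0
```

Emit:
servo_tool([
  [[0,0,0.004],[0,0,0],-1],
  [[-0.003,-0.001,0],[0,0,0],-1],
  [[-0.003,-0.001,0],[0,0,0],-1],
  [[0,0,0],[0,0,0],-1],
  [[0,0,-0.002],[0,0,0],-1],
  [[0,0,-0.002],[0,0,0],-1],
  [[0,0,0],[0,0,0],-1],
  [[0,0,0],[0,0,0],-1],
])

```text
t: 25.32
ee_pos: [449.9, 329.4, 23.6]
orientation: [-3.101, -0.5, -0.0]
ft_force: [-0.2, 0.5, 0.1]
width: 41.3
grasp_force: 30.0
```

Emit:
servo_tool([
  [[0,0,0],[0,0,0],-1],
  [[0,0,0],[0,0,0],-1],
  [[0,0,0],[0,0,0],0],
  [[0,0,0],[0,0,0],0.3],
  [[0,0,0],[0,0,0],0.7],
  [[0,0,0],[0,0,0],1],
  [[0,0,0],[0,0,0],1],
  [[0,0,0.005],[0,0,0],1],
])

```text
t: 25.98
ee_pos: [449.3, 328.9, 28.1]
orientation: [3.101, 0.5, -0.002]
ft_force: [-0.5, -0.0, 0.6]
width: 73.5
grasp_force: 0.0
```

Emit:
servo_tool([
  [[0,0,0.03],[0,0,0],1],
  [[0,0,0.04],[0,0,0],1],
  [[0,0,0.04],[0,0,0],1],
  [[0,-0.035,0.02],[0,0,0],1],
  [[0,-0.04,0],[0,0,0],1],
  [[0,-0.04,0],[0,0,0],1],
  [[0,-0.04,0],[0,0,0],1],
  [[0,-0.04,0],[0,0,0],1],
])

```text
t: 26.65
ee_pos: [449.5, 132.8, 159.4]
orientation: [-3.101, -0.502, -0.002]
ft_force: [0.4, -0.1, -0.1]
width: 87.6
grasp_force: 0.0
```

Emit:
servo_tool([
  [[0,-0.04,0],[0,0,0],1],
  [[0,-0.04,0],[0,0,0],1],
  [[0,-0.04,0],[0,0,0],1],
  [[0,-0.04,0],[0,0,0],1],
  [[0,-0.04,0],[0,0,0],1],
  [[0,0,0],[0,0,0],1],
  [[0,0,0],[0,0,0],1],
  [[0,0,0],[0,0,0],1],
])

```text
t: 27.32
ee_pos: [449.7, -65.6, 158.9]
orientation: [-3.102, -0.499, -0.0]
ft_force: [-0.1, 0.3, 0.2]
width: 88.0
grasp_force: 0.0
```

```bash
python3 - <<'E'
from h import *
a=grab('top','top7'); d=grab('scene','s7')
for x in(a,d):
    for k,v in measure(x,{'red':(452,330),'black':(607,-321),'yellow':(446,111)}).items(): print(k,v)
print(sensors.get_obs()['ee_pos'])
cv2.imwrite('pics/c7.png',d['color'])
E
```

```text
red (array([449.2, 327.4]), array([39.9, 39.1]), 65.0, -0.4, 52.4, 182)
black (array([ 608.9, -321.4]), array([62.4, 52.1]), 12.1, -3.0, 38.1, 372)
yellow (array([445.8, 110.3]), array([54.1, 40.1]), -2.0, -0.5, 46.2, 292)
red (array([449.3, 329.1]), array([41.6, 40.6]), 15.9, 1.1, 51.4, 179)
black (array([ 608.2, -319.4]), array([65.8, 54.3]), 13.3, -2.0, 38.0, 401)
yellow (array([445.1, 112.2]), array([61. , 39.9]), -1.6, 0.6, 46.0, 258)
[449.70704018 -64.51664958 158.73115234]
```

View pics/c7.png

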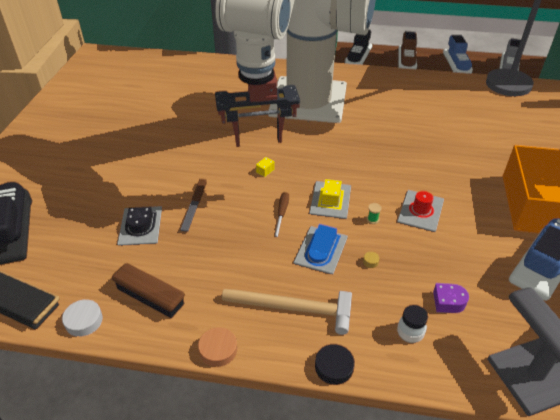

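All four heels sit centred on their plates: black (140,222), blue (322,245), yellow (331,194), red (424,205). The arm is clear of everything, so I'm handing in.

```bash
python3 -c "
from workcell import close_job
print(close_job())"
```

```text
the job is handed in; nothing more can be done
None
```

I set all four heels flat on their matching plates, centred and turned with their outlines as measured in both cameras, released them, and handed the job in at about 27 s; no verdict came back.

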